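# Open the child-resistant cap of a solvent jug

### The job

Open the white solvent jug clamped on the bench: push its child-resistant cap down firmly until it bottoms and, keeping it pressed, turn it anticlockwise (seen from above) until it is free, then lift it off and set it down gently, right way up, flat inside the shallow steel tray. Do not force the cap: never push it with more than 35 N or wrench it with more than 0.5 N m. Leave the beaker, the amber bottle and the small jar where they stand.

Things in the scene. Friction and masses are not known exactly. Their poses are not given: they have to be found in the camera images.
- jug: White round solvent jug, 120 mm in diameter, neck rim about 200 mm high, fixed in a bolted steel cradle (base plate 150 x 150 x 6 mm); it cannot move or turn. A small bow handle (up to 160 mm high) points along its -x axis. Origin: on the bench under the jug's centre, z up; the cap sits on the z axis.
- cap_mid (a point): Black child-resistant cap (about 60 g, loose): this is its centre, half-way up (25.5 mm above its lower edge and below its top), at first 209.5 mm above the bench. Skirt 64 mm in diameter, 27 mm high; above it a ribbed round crown. z up along the axis; x points to one of two pale index marks on the shoulder and lies along the jug's x when locked. It must be lifted 15 mm to clear the neck.
- cap_grip (a point): Middle of the cap's crown, on the axis, 13.5 mm above the cap's centre. The crown is a ribbed cylinder 44 mm in diameter and 24 mm high (12 mm above and below this point), gripped from above at any yaw; fingertips may rest on the flat shoulder at its foot.
- neck (a point): Jug axis at the height of the locked cap's lower edge, 184 mm up. A spring pushes the cap up (8 N, plus 0.7 N per mm of push). Ribs block turning until it is pushed 2 to 10 mm (differs, unseen); 1.5 mm deeper is a hard bottom, met at 11 to 16 N, felt as a sharp rise of force. A push of 17 to 20 N always clears the ribs; much more overloads the jug.
- turn_axis (a point): Jug axis at the neck rim, 200 mm up; axes as the jug's. Kept pressed, the cap turns anticlockwise from above (positive about z) with friction only (about 0.1 N m) up to a hard stop, felt as a steep rise of torque, at 40 to 87 degrees (differs, unseen). It lifts off only within the last 8 degrees before the stop. Clockwise is blocked; 3 degrees of play when locked.
- tray_in (a point): Centre of the inner floor of the shallow square stainless tray fixed to the bench: 180 x 180 mm outside, 12 mm high, walls and floor 3 mm thick; sides along its x and y axes, z up. With the cap standing flat in it, the cap's centre is 25.5 mm above this point.
- beaker_mid (a point): Bystander: clear beaker, 64 mm in diameter, 75 mm high; point half-way up on its axis. To be left alone.
- reagent_mid (a point): Bystander: amber bottle, 56 mm in diameter, 120 mm high; point half-way up. To be left alone.
- jar_mid (a point): Bystander: small clear jar with a steel lid, 48 mm in diameter, 50 mm high; point half-way up. To be left alone.
Things that resemble listed ones, but are neither listed nor needed, are in the scene too. Of the things like the part that bears cap_mid, leave any that is blue, green or yellow; of the rest the smaller one is meant.

How it is judged:
By the outcome, as a careful person would: the job done as asked, in the order asked, and still so for the second after the job is handed in, with the robot touching nothing.
It also fails if it takes over 72 s, if anything falls off the work surface, if the arm or the gripper's body presses on something with over 40 N, if the wrist force passes 120 N, or if a joint passes its speed limit or range.

### The arm

A 6-joint arm with a two-finger parallel gripper is mounted at the origin on the work surface. World frame = base frame: x ahead of the robot, y to its left, z up, the work surface at z = 0. Lengths are in mm, angles in rad, forces in N, time in s.
With the tool pointing down it reaches from about 375 to 900 mm from the base axis. Payload 3.1 kg.
Tool frame: the origin (TCP) lies at the very end of the fingers, on their centre line; the grasp point (between the pads) lies 19 mm behind it; z points along the fingers, y is the direction in which the jaws open and shut (so a half turn about z gives the same grasp; the last joint's range is limited). The gripper opens to 87 mm and grips with 3 to 60 N. Pads are 19 mm wide; open, the fingers measure 117 mm over their backs; the gripper's body (75 mm by 190 mm) begins 51 mm behind the grasp point.
Start: joints at [1.03, 0.527, 1.433, -0, 1.181, -0.178], TCP at [221.182, 584.53, 222.548] pointing down, gripper open.
Joint ranges: [-3.08, 3.08], [-0.75, 2.2], [0.22, 2.44], [-1.43, 4.57], [0, 2.65], [-2.85, 2.85]. Speed limits (rad/s): [2.79, 2.79, 3.14, 3.14, 3.14, 3.14].

### API

Orientations are given as a unit quaternion [w, x, y, z].
In Python, from plant import manip, get_image, workorder, recognise, regions_of gives the robot as it stands.
- The arm moves only by the shell command python3 -m inch 'ROWS' [FORCE]. ROWS is JSON, a list of rows, each a list of 3 entries, a list of its own where there are three numbers: the shift along the tool's x, y, z in mm, then the turn, a rotation vector about the tool's x, y, z in rad, then the gripper's target within -1 to 1 (fully open at 1, half-way at 0, shut at -1). A call has 1 to 5 rows; each row shifts and turns the commanded pose from where the row before left it, along the tool's axes as they then stand; what a row does not reach is not made up. A row lasts 1/10 s, in which the tool goes at most 50 mm and 8.59 degrees, less where a joint would pass 70% of its speed; a pose out of reach is approached as far as the arm can. A call is refused whole if a number of a shift passes 50 or a number of a turn 0.15, either way. A call with a gripper value outside its range is refused whole. The fingers move at their own pace and stop on an object; FORCE is the grip in N (left out, the last holds). Time passes only in rows, so rows that do not move let the fingers close. It gives the time, the measured TCP pose, the force and the opening at its end, in the units of the state.
- manip.get_state(): the state, without advancing time (a new reading comes with each control period).
- get_image(name): name is "scene" or "top" or "wrist"; returns a dict with "img" (480x640x3 uint8, red, green, blue), "mtx" (3x3 intrinsics, pixels), "k1" (the pictures are not rectified: a ray, as slopes to the right and down, at radius r is drawn at 1 + k1 r^2 times it, then the intrinsics apply), "view" (4x4, takes a point from world to camera coordinates). Camera axes: x right, y down, z forward; pixel columns grow to the right and rows downward; lengths in mm; the calibration is good to about 2 mm. A picture is of the moment at which its call begins. There is no depth.
- workorder.hand_in(): hands the job in, once; it reports no verdict.
Trained networks look in the newest picture that a camera, given by its name, has taken for a name from the list of things; names that differ only in an ending like _2 or _b are one class to them, and where a whole thing is asked for, a point or a joint stands for the part that bears it (a point fixed in the world has none). Each returns a list of dicts, best first, with "conf" (0 to 1); they miss things now and then, are a little off and sometimes report something else, mostly with a low value. They report only what shows in the picture. A call takes as long as a camera call. They do not tell look-alikes from the thing itself.
- recognise(camera, name): "extent" ([left, top, right, bottom] in pixels, round what is visible of it).
- regions_of(camera, name): "pixels" (480x640 bool, what is visible of it) and "extent" ([left, top, right, bottom] in pixels, round what is visible of it).
The state is a dict: "clock": time; "q": joint angles; "dq": joint speeds; "tau": joint torques, N m; "eef_pos": TCP position; "orientation": TCP orientation; "force": force on the tool from outside, world axes, zero at the start; "ft_torque": the same for the moment, N m; "width": finger opening in mm.
Only numpy, scipy, OpenCV 4.12 (cv2) and the standard library are available. Lean on these libraries where they do the work, as an engineer would, in place of code of your own. Each camera call takes 0.05 s, during which the arm holds its last target.

## Working session

There is one attempt and no reset: what is moved stays moved. The work goes in short steps, Python scripts to look and compute and a shell command to move; the robot and the scene stay as the last step left them, time stands still between calls to the robot, and variables do not carry over. Pictures are saved under pics/ and viewed, and the job is handed in when it is done.

```bash
ls; mkdir -p pics; python3 - <<'E'
from plant import manip,get_image,recognise
import cv2
s=manip.get_state(); print({k:(v if not hasattr(v,'__len__') else [round(float(x),3) for x in v]) for k,v in s.items()})
for c in ["scene","top"]:
    d=get_image(c); cv2.imwrite(f"pics/{c}0.png",d["img"][:,:,::-1])
    for n in ["cap_mid","jug","tray_in","beaker_mid","reagent_mid","jar_mid"]:
        print(c,n,[(round(r["conf"],2),[round(float(x)) for x in r["extent"]]) for r in recognise(c,n)])
    print(d["mtx"],d["k1"],d["view"])
E
```

```text
pics
{'clock': 0.0, 'q': [1.031, 0.528, 1.434, -0.0, 1.181, -0.179], 'dq': [-0.001, 0.0, -0.0, 0.001, 0.0, 0.0], 'tau': [-0.0, -44.004, -17.66, 0.063, 0.058, -0.0], 'eef_pos': [220.8, 583.909, 221.548], 'orientation': [-0.0, 0.18, 0.984, -0.001], 'force': [0.064, 0.537, 0.335], 'ft_torque': [-0.001, 0.028, 0.036], 'width': 86.9218965903006}
scene cap_mid [(0.83, [185, 262, 232, 316]), (0.7, [309, 426, 354, 476]), (0.69, [181, 371, 223, 414]), (0.57, [267, 242, 312, 293]), (0.2, [398, 324, 431, 362])]
scene jug [(0.57, [229, 271, 340, 379])]
scene tray_in [(0.95, [309, 208, 418, 287])]
scene beaker_mid [(0.66, [255, 225, 290, 267])]
scene reagent_mid [(0.71, [405, 269, 441, 331])]
scene jar_mid [(0.68, [400, 328, 428, 360])]
[[469.93238615   0.         318.26398963]
 [  0.         469.93238615 248.11294306]
 [  0.           0.           1.        ]] -0.10024788395816736 [[ 8.28492409e-01  5.59970987e-01 -5.72904817e-03 -3.94092696e+02]
 [ 4.13311270e-01 -6.18344226e-01 -6.68449110e-01 -1.34419587e+02]
 [-3.77854632e-01  5.51437133e-01 -7.43735817e-01  1.10487541e+03]
 [ 0.00000000e+00  0.00000000e+00  0.00000000e+00  1.00000000e+00]]
top cap_mid [(0.94, [418, 264, 462, 299]), (0.69, [331, 325, 381, 385]), (0.65, [399, 135, 440, 173]), (0.6, [428, 190, 478, 240]), (0.58, [336, 205, 382, 255])]
top jug [(0.74, [290, 191, 401, 305])]
top tray_in [(0.89, [136, 187, 255, 310])]
top beaker_mid [(0.87, [253, 310, 293, 351])]
top reagent_mid [(0.91, [231, 127, 268, 165]), (0.63, [289, 190, 401, 305])]
top jar_mid []
[[494.450339     0.         320.70175902]
 [  0.         494.450339   239.98140363]
 [  0.           0.           1.        ]] 0.01638007756223188 [[ 3.32776993e-03 -9.99377682e-01  3.51165803e-02 -9.40278503e+01]
 [-9.93550668e-01 -7.28445074e-03 -1.13154796e-01  5.22929152e+02]
 [ 1.13340182e-01 -3.45135487e-02 -9.92956604e-01  8.27048407e+02]
 [ 0.00000000e+00  0.00000000e+00  0.00000000e+00  1.00000000e+00]]
```

View pics/scene0.png

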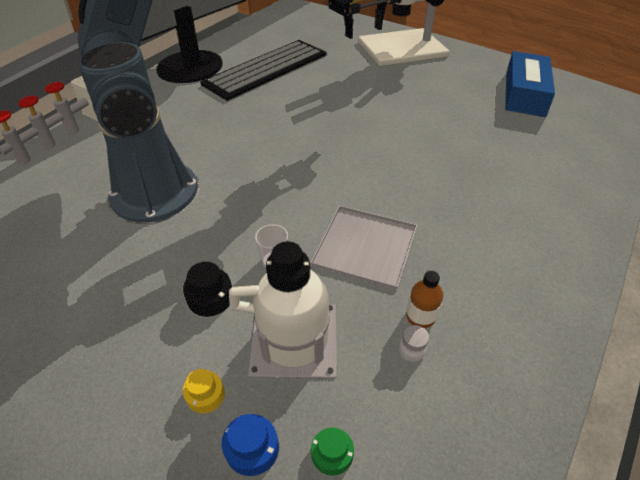

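View pics/top0.png

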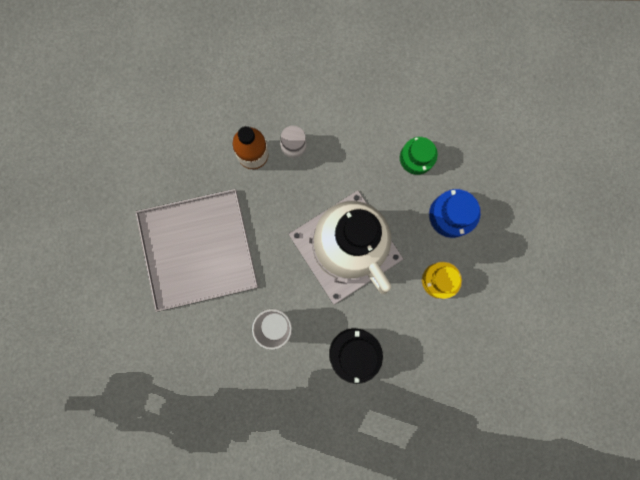

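```bash
cat > h.py <<'E'
import numpy as np,cv2
def proj(d,P):
    P=np.atleast_2d(P).astype(float); V=np.array(d["view"])
    c=P@V[:3,:3].T+V[:3,3]; s=c[:,:2]/c[:,2:]; r2=(s**2).sum(1,keepdims=True)
    s=s*(1+d["k1"]*r2); M=np.array(d["mtx"]); return np.c_[s[:,0]*M[0,0]+M[0,2],s[:,1]*M[1,1]+M[1,2]]
def unproj(d,uv,z):
    M=np.array(d["mtx"]);V=np.array(d["view"]); s=(np.asarray(uv,float)-M[:2,2])/M[0,0]; u=s.copy()
    for _ in range(20): u=s/(1+d["k1"]*(u**2).sum())
    r=V[:3,:3].T@np.r_[u,1]; o=-V[:3,:3].T@V[:3,3]; return o+r*(z-o[2])/r[2]
def rings(x,y,L):
    t=np.linspace(0,2*np.pi,60); return np.vstack([np.c_[x+r*np.cos(t),y+r*np.sin(t),np.full(60,z)] for r,z in L])
def bbox(p): return np.r_[p.min(0),p.max(0)]
E
python3 - <<'E'
from h import *
from plant import get_image,regions_of,recognise
from scipy.optimize import least_squares
ims=[]
cands={}
S={"cap_mid":[(32,184),(32,211),(22,211),(22,235)],"beaker_mid":[(32,0),(32,75)],"reagent_mid":[(28,0),(28,80),(12,120)],"jar_mid":[(24,0),(24,50)]}
D={c:get_image(c) for c in("scene","top")}
for n,L in S.items():
    best={c:[(round(r["conf"],2),np.array(r["extent"],float),r["pixels"]) for r in regions_of(c,n)] for c in D}
    # seeds
    g={"cap_mid":{"scene":(289,267),"top":(359,232)},"beaker_mid":{"scene":(272,246),"top":(272,330)},"reagent_mid":{"scene":(424,300),"top":(250,147)},"jar_mid":{"scene":(414,344),"top":(293,140)}}[n]
    ob={}
    for c in D:
        for cf,e,px in best[c]:
            ctr=(e[:2]+e[2:])/2
            if np.hypot(*(ctr-g[c]))<15: ob[c]=e;break
    x0=unproj(D["top"],g["top"],L[-1][1])[:2]
    for cs in ([c for c in ob],["top"],["scene"]):
        if all(c in ob for c in cs) and cs:
            f=lambda p:np.concatenate([bbox(proj(D[c],rings(p[0],p[1],L)))-ob[c] for c in cs])
            r=least_squares(f,x0,loss="soft_l1"); print(n,cs,r.x.round(1),f(r.x).round(1))
# jug base corners & tray by regions
for c in D:
    for r in regions_of(c,"tray_in")[:1]:
        h=max(cv2.findContours(r["pixels"].astype(np.uint8),0,2)[0],key=cv2.contourArea)
        q=cv2.approxPolyDP(h,0.05*cv2.arcLength(h,True),True)[:,0]
        P=np.array([unproj(D[c],u,12)[:2] for u in q]); print(c,"tray",q.tolist(),P.round(1).tolist(),P.mean(0).round(1))
a=D["top"]["img"][180:400,270:490]; cv2.imwrite("pics/crop1.png",cv2.resize(a,None,fx=2.7,fy=2.7)[:,:,::-1])
b=D["scene"]["img"][220:330,170:340]; cv2.imwrite("pics/crop2.png",cv2.resize(b,None,fx=4,fy=4)[:,:,::-1])
E
```

```text
cap_mid ['scene', 'top'] [ 519.2 -137.8] [-0.5  0.6 -0.3 -1.8 -0.4  0.   0.2 -1.5]
cap_mid ['top'] [ 518.1 -137.9] [-0.3  0.8  0.3 -0.8]
cap_mid ['scene'] [ 520.5 -138.6] [-0.1  1.3  0.1 -1.1]
beaker_mid ['scene'] [366.2  -1.7] [-1.6 -2.8  1.9  1.4]
beaker_mid ['scene'] [366.2  -1.7] [-1.6 -2.8  1.9  1.4]
reagent_mid ['scene', 'top'] [683.6  31.4] [-0.6  2.3  0.3 -1.  -1.4 -2.3  0.9  1.8]
reagent_mid ['top'] [682.6  30.7] [-1.  -1.7  1.2  2.4]
reagent_mid ['scene'] [683.2  32.9] [-0.5  1.6  0.4 -1.7]
jar_mid ['scene', 'top'] [701.6 -42.8] [-1.4  1.3  1.7  1.5 -3.4  3.8 -0.2 -0.1]
jar_mid ['top'] [705.5 -46. ] [-1.6  1.7  1.6 -2.1]
jar_mid ['scene'] [700.  -40.6] [-1.6 -0.1  1.4  0. ]
scene tray [[339, 206], [311, 265], [396, 288], [416, 226]] [[402.6, 191.0], [448.2, 14.9], [615.9, 58.0], [573.9, 230.2]] [510.2 123.5]
top tray [[234, 189], [137, 211], [157, 310], [257, 285]] [[616.0, 63.2], [574.6, 231.8], [402.1, 190.0], [445.6, 19.3]] [509.6 126.1]
```

View pics/crop1.png

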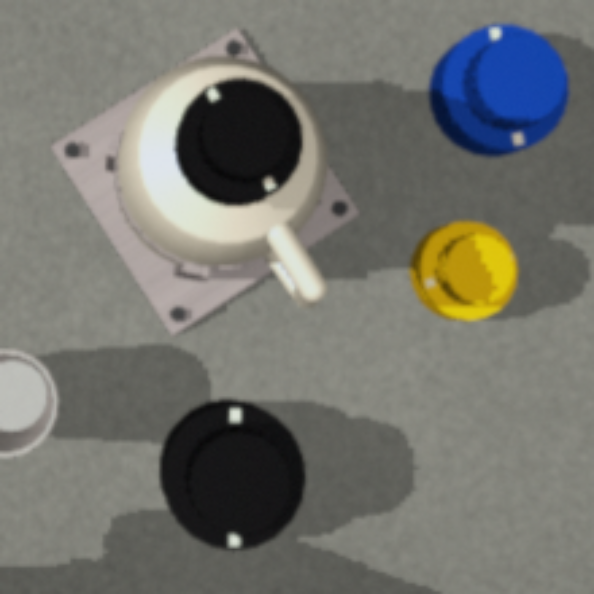

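View pics/crop2.png

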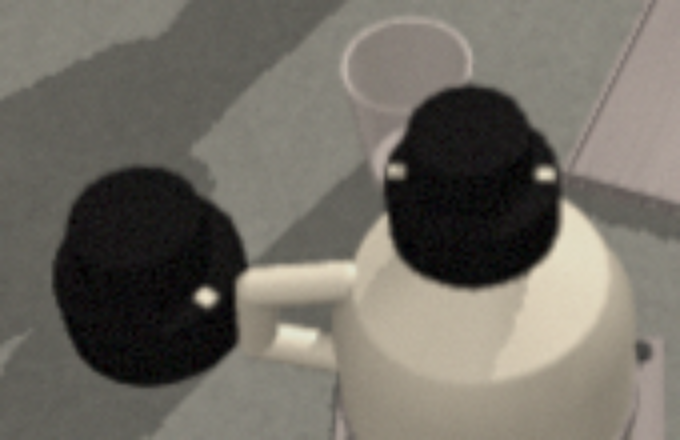

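Five cap-like things in the top picture: the black one on the jug (359,232), a black one on the bench (356,356), and blue (455,213), green (419,155) and yellow (443,281) ones. The coloured ones are out. Of the two black ones the one on the jug is smaller (64 mm skirt fits within 2 px), and it sits on the jug axis, so that is the target. Both enlarged crops confirm this. The cap is at about (519,-138) and the tray centre at about (510,125).

```bash
python3 -m inch '[[[0,0,-14],[0,0,0.15],1],[[0,0,-14],[0,0,0.15],1],[[0,0,-14],[0,0,0.15],1],[[0,0,-14],[0,0,0.15],1],[[0,0,-14],[0,0,0.15],1]]' && python3 -m inch '[[[0,0,0],[0,0,0.15],1],[[0,0,0],[0,0,0.15],1],[[0,0,0],[0,0,0.15],1],[[0,0,0],[0,0,0.15],1],[[0,0,0],[0,0,0.15],1]]'
```

```text
clock: 1.8
eef_pos: [221.1, 584.4, 293.1]
orientation: [-0.0, 0.53, 0.848, -0.0]
force: [-0.4, 0.7, 0.1]
width: 86.8
clock: 2.3
eef_pos: [221.2, 584.5, 292.5]
orientation: [0.0, 0.804, 0.595, -0.0]
force: [-0.3, 0.3, 1.0]
width: 87.2
```

```bash
python3 -m inch '[[[-37,30,0],[0,0,0],1],[[-37,30,0],[0,0,0],1],[[-37,30,0],[0,0,0],1],[[-37,30,0],[0,0,0],1],[[-37,30,0],[0,0,0],1]]' && python3 -m inch '[[[-37,30,0],[0,0,0],1],[[-37,30,0],[0,0,0],1],[[-37,30,0],[0,0,0],1],[[-37,30,0],[0,0,0],1],[[-37,30,0],[0,0,0],1]]' && python3 -m inch '[[[-37,30,0],[0,0,0],1],[[-37,30,0],[0,0,0],1],[[-37,30,0],[0,0,0],1],[[-37,30,0],[0,0,0],1],[[-37,30,0],[0,0,0],1]]' && python3 -m inch '[[[-37,30,0],[0,0,0],1],[[-12,16,0],[0,0,0],1],[[0,0,0],[0,0,0],1]]'
cat > look.py <<'E'
import sys
from h import *
from plant import get_image,regions_of,manip
from scipy.optimize import least_squares
tag=sys.argv[1]; z0=float(sys.argv[2]); full=len(sys.argv)>3
L=[(32,z0-25.5),(32,z0+1.5),(22,z0+1.5),(22,z0+25.5)]
for c in ("wrist","top"):
    d=get_image(c); cv2.imwrite(f"pics/{c}_{tag}.png",d["img"][:,:,::-1])
    for r in regions_of(c,"cap_mid"):
        e=np.array(r["extent"],float); x0=unproj(d,(e[:2]+e[2:])/2,z0)[:2]
        f=lambda p:bbox(proj(d,rings(p[0],p[1],L)))-e
        q=least_squares(f,x0,loss="soft_l1"); print(c,round(r["conf"],2),e.round(),q.x.round(1),f(q.x).round(1))
s=manip.get_state(); print(np.round(s["eef_pos"],1),np.round(s["orientation"],4),np.round(s["q"],2),np.round(s["force"],1),np.round(s["ft_torque"],3),s["width"])
E
python3 look.py a 209.5
```

```text
clock: 2.8
eef_pos: [312.2, 362.6, 292.8]
orientation: [0.0, 0.802, 0.597, 0.0]
force: [1.2, 0.0, -0.1]
width: 87.2
clock: 3.3
eef_pos: [402.9, 142.2, 292.9]
orientation: [0.0, 0.802, 0.597, 0.0]
force: [0.6, 0.2, 0.5]
width: 87.2
clock: 3.8
eef_pos: [493.5, -78.3, 292.8]
orientation: [0.0, 0.802, 0.597, 0.0]
force: [1.0, 0.7, 0.6]
width: 87.4
clock: 4.1
eef_pos: [524.6, -139.6, 292.4]
orientation: [0.001, 0.803, 0.596, 0.0]
force: [-0.1, -0.0, -0.2]
width: 86.6
wrist 0.93 [151. 227. 231. 296.] [ 421.1 -124.4] [-1.7 -3.7  9.8 14.1]
wrist 0.85 [365. 291. 419. 361.] [ 550. -225.] [-22.3  -2.7   2.5  16.4]
wrist 0.81 [294. 304. 332. 355.] [ 494.8 -221.1] [-13.1  -2.5  24.7  35.5]
wrist 0.68 [274. 207. 354. 294.] [ 516.6 -139.6] [-1.3  0.1  1.3 -0.1]
wrist 0.61 [435. 236. 485. 288.] [ 609.4 -190.4] [-37.1  -3.6   1.7  31.8]
top 0.8 [428. 209. 451. 236.] [ 525.9 -239.7] [-22.5  -7.5   3.9  13. ]
top 0.57 [422. 266. 435. 286.] [ 458.7 -214.5] [-33.8 -16.2   3.6   9.8]
[ 522.1 -135.   292.4] [-7.000e-04  8.018e-01  5.976e-01 -2.000e-04] [-0.46  0.33  1.56  0.    1.25 -0.17] [-0.4 -0.1  0.4] [-0.06   0.087  0.014] 87.10140759206425
```

View pics/wrist_a.png

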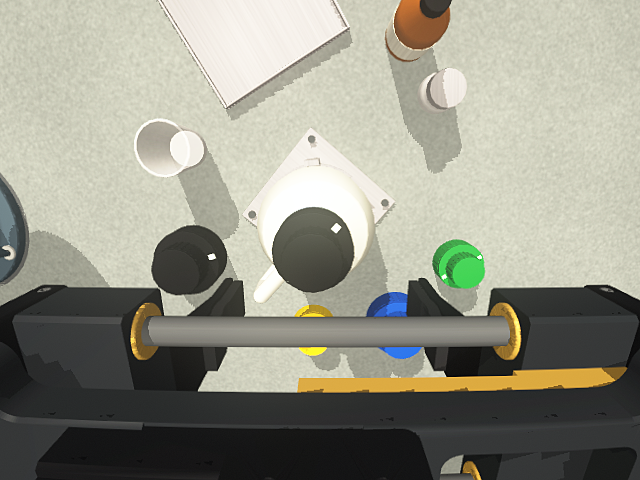

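The wrist picture shows the jug cap at (314,250) between the open jaws, with the big black cap at (189,260), beaker at (170,148), tray corner at (227,107), amber bottle at (418,25) and small jar at (443,90). I'll let it settle and measure again.

```bash
python3 -m inch '[[[0,0,0],[0,0,0],1],[[0,0,0],[0,0,0],1]]'; python3 look.py b 209.5 | grep -E "5[12][0-9]\.. -1[34]|\[ 5"; python3 - <<'E'
from plant import manip
for i in range(3):
    s=manip.get_state(); print([round(float(v),1) for v in s["eef_pos"]],s["clock"])
from h import *
from plant import get_image,regions_of
# tray in wrist
d=get_image("scene")
for r in regions_of("scene","cap_mid"):
    e=np.array(r["extent"]); print(e.round())
    if abs((e[0]+e[2])/2-289)<12:
        L=[(32,184),(32,211),(22,211),(22,235)]
        from scipy.optimize import least_squares
        f=lambda p:bbox(proj(d,rings(p[0],p[1],L)))-e
        q=least_squares(f,[518,-138]);print(q.x,f(q.x))
E
```

```text
clock: 4.5
eef_pos: [522.6, -135.2, 292.8]
orientation: [-0.0, 0.802, 0.598, 0.0]
force: [0.4, -0.1, -0.4]
width: 87.1
wrist 0.95 [279. 212. 359. 296.] [ 517.3 -139.8] [-1.3 -1.4  1.3  1.5]
wrist 0.74 [370. 294. 424. 364.] [ 551.6 -224.4] [-21.9  -2.7   2.5  16.4]
top 0.72 [428. 209. 453. 234.] [ 526.1 -241.6] [-21.3  -7.8   3.9  14.7]
[ 523.  -136.   292.7] [1.000e-04 8.020e-01 5.974e-01 0.000e+00] [-0.46  0.33  1.56 -0.    1.25 -0.17] [-0.  -0.2 -0.1] [-0.122  0.041 -0.012] 87.24178373930063
[523.0, -136.0, 292.7] 4.7
[523.0, -136.0, 292.7] 4.7
[523.0, -136.0, 292.7] 4.7
[310. 428. 355. 476.]
[182. 373. 224. 412.]
[183. 262. 233. 317.]
[264. 242. 310. 291.]
[ 514.66920225 -136.87399183] [ 0.44368283 -1.39995093 -0.45982463  1.31426362]
[220. 415. 281. 474.]
```

```bash
python3 -m inch '[[[-4,-3.5,20],[0,0,0],1],[[0,0,25],[0,0,0],1],[[0,0,20],[0,0,0],1],[[0,0,8],[0,0,0],1],[[0,0,0],[0,0,0],1]]' 20; python3 -m inch '[[[0,0,0],[0,0,0],0.6],[[0,0,0],[0,0,0],0.4]]'; python3 look.py c 209.5
```

```text
clock: 5.3
eef_pos: [517.9, -139.0, 218.5]
orientation: [-0.001, 0.802, 0.597, -0.001]
force: [-0.3, -0.2, 0.9]
width: 86.7
clock: 5.5
eef_pos: [519.4, -139.6, 220.7]
orientation: [0.001, 0.802, 0.597, 0.001]
force: [0.5, 0.7, 0.0]
width: 77.8
wrist 0.95 [290. 344. 341. 378.] [ 481.2 -215.3] [-39.6  -1.6   9.8  91.6]
wrist 0.72 [380. 346. 432. 378.] [ 532.1 -231.7] [-46.4  -1.7   2.3  92.4]
wrist 0.7 [264. 223. 374. 316.] [ 517.3 -136.7] [-2.5 -3.4  2.5 28.5]
wrist 0.66 [454. 253. 514. 308.] [ 587.3 -179. ] [-61.9  -2.3   1.5  68.3]
wrist 0.61 [122. 239. 215. 315.] [ 439.5 -124.9] [-1.4 -2.4 33.6 46.6]
[ 518.9 -139.4  220.3] [7.000e-04 8.022e-01 5.971e-01 3.000e-04] [-0.47  0.41  1.66  0.    1.07 -0.18] [-0.7 -0.1  0.5] [-0.092  0.053  0.04 ] 64.46996173938966
```

View pics/wrist_c.png

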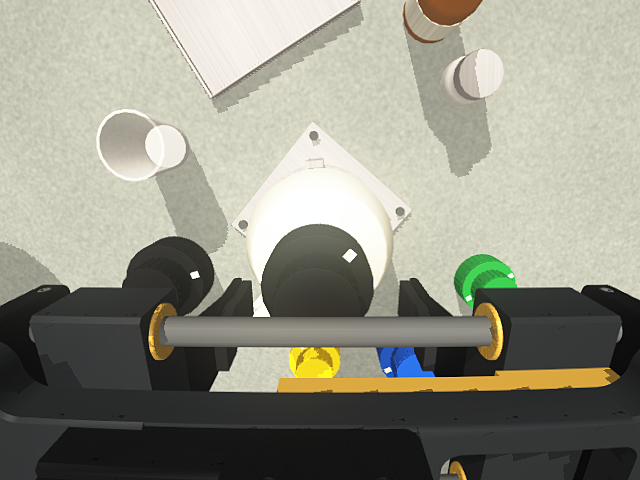

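```bash
python3 -m inch '[[[0,-1.5,4],[0,0,0],0.3],[[0,0,3],[0,0,0],0.3],[[0,0,0],[0,0,0],0.3]]'; python3 -m inch '[[[0,0,0],[0,0,0],0.1]]'; python3 -m inch '[[[0,0,0],[0,0,0],0.0],[[0,0,0],[0,0,0],0.0]]'; python3 - <<'E'
from plant import manip
s=manip.get_state(); print(s["force"],s["ft_torque"],s["width"],s["eef_pos"])
E
```

```text
clock: 6.0
eef_pos: [516.6, -138.5, 211.9]
orientation: [-0.001, 0.802, 0.597, -0.0]
force: [-0.1, -0.7, -0.2]
width: 56.8
clock: 6.1
eef_pos: [517.0, -138.7, 212.3]
orientation: [-0.0, 0.802, 0.597, -0.0]
force: [-0.6, 0.7, 0.6]
width: 53.6
clock: 6.3
eef_pos: [515.7, -138.4, 212.4]
orientation: [-0.001, 0.802, 0.597, -0.001]
force: [-4.0, 1.1, 2.9]
width: 45.4
[-4.01720212  1.0672421   2.93600475] [-0.00710122  0.83298351  0.070837  ] 45.366387411419765 [ 515.68559561 -138.35392498  212.35488864]
```

```bash
python3 -m inch '[[[0,-0.8,0],[0,0,0],0.0],[[0,0,0],[0,0,0],-0.2],[[0,0,0],[0,0,0],-0.3]]' 20;  python3 - <<'E'
from plant import manip
s=manip.get_state(); print(s["force"],s["ft_torque"],s["width"],s["eef_pos"])
E
```

```text
clock: 6.6
eef_pos: [515.1, -138.2, 212.4]
orientation: [-0.001, 0.802, 0.597, -0.001]
force: [-5.0, 1.3, 2.4]
width: 43.4
[-4.95249655  1.33886786  2.43413494] [0.02222948 1.05164048 0.07445329] 43.448702355179826 [ 515.08221625 -138.15523758  212.41379822]
```

```bash
python3 -m inch '[[[0,-1,0],[0,0,0],-0.3],[[0,0,0],[0,0,0],-0.3]]';  python3 - <<'E'
from plant import manip
s=manip.get_state(); print(s["force"],s["ft_torque"],s["width"],s["eef_pos"])
E
```

```text
clock: 6.8
eef_pos: [515.1, -138.2, 212.4]
orientation: [-0.0, 0.802, 0.597, -0.0]
force: [-3.2, 0.2, 1.5]
width: 43.0
[-3.18807763  0.17524408  1.52540402] [-0.01160547  0.79154415  0.03334517] 42.997288052742455 [ 515.08018627 -138.15868274  212.44606618]
```

```bash
python3 -m inch '[[[0,-1.5,2],[0,0,0],-0.3],[[0,0,1],[0,0,0],-0.3],[[0,0,0],[0,0,0],-0.3]]';  python3 - <<'E'
from plant import manip
s=manip.get_state(); print(s["force"],s["ft_torque"],s["width"],s["eef_pos"])
E
```

```text
clock: 7.1
eef_pos: [515.1, -138.2, 210.8]
orientation: [0.001, 0.802, 0.597, 0.001]
force: [-4.2, 0.9, 8.0]
width: 43.1
[-4.20966092  0.86115338  8.047256  ] [0.17992779 0.83708218 0.02228986] 43.08463230232179 [ 515.05111472 -138.17378889  210.76505557]
```

```bash
cat > st.py <<'E'
from plant import manip
import numpy as np
s=manip.get_state(); print("F",np.round(s["force"],1),"T",np.round(s["ft_torque"],3),"w",round(s["width"],1),"p",np.round(s["eef_pos"],1),"q6",round(s["q"][5],2),"t",s["clock"])
E
for i in 1; do python3 -m inch '[[[0,0,1],[0,0,0],-0.3],[[0,0,0],[0,0,0],-0.3]]' >/dev/null; python3 st.py; done
python3 -m inch '[[[0,0,1],[0,0,0],-0.3],[[0,0,0],[0,0,0],-0.3]]' >/dev/null; python3 st.py
python3 -m inch '[[[0,0,1],[0,0,0],-0.3],[[0,0,0],[0,0,0],-0.3]]' >/dev/null; python3 st.py
```

```text
F [-4.9  0.3  9.3] T [0.174 0.821 0.055] w 43.3 p [ 515.1 -138.2  209.9] q6 -0.18 t 7.3
F [-3.6  1.3  9.3] T [ 0.173  0.869 -0.021] w 43.6 p [ 515.1 -138.2  209. ] q6 -0.18 t 7.5
F [-2.9  1.3 10.4] T [ 0.18   0.919 -0.009] w 43.3 p [ 515.1 -138.2  208.1] q6 -0.18 t 7.7
```

```bash

python3 -m inch '[[[0,0,1],[0,0,0],-0.3],[[0,0,0],[0,0,0],-0.3]]' >/dev/null; python3 st.py
python3 -m inch '[[[0,0,1],[0,0,0],-0.3],[[0,0,0],[0,0,0],-0.3]]' >/dev/null; python3 st.py
python3 -m inch '[[[0,0,1],[0,0,0],-0.3],[[0,0,0],[0,0,0],-0.3]]' >/dev/null; python3 st.py
```

```text
F [-5.2  1.6 10.8] T [0.224 0.909 0.016] w 43.3 p [ 515.  -138.2  207.2] q6 -0.18 t 7.9
F [-5.   1.8 11.5] T [0.191 0.966 0.039] w 43.7 p [ 515.1 -138.2  206.3] q6 -0.18 t 8.1
F [-4.3  0.7 12.1] T [ 0.236  1.013 -0.008] w 43.3 p [ 515.1 -138.2  205.4] q6 -0.18 t 8.3
```

```bash

python3 -m inch '[[[0,0,1],[0,0,0],-0.3],[[0,0,0],[0,0,0],-0.3]]' >/dev/null; python3 st.py
python3 -m inch '[[[0,0,1],[0,0,0],-0.3],[[0,0,0],[0,0,0],-0.3]]' >/dev/null; python3 st.py
```

```text
F [-4.5  1.8 12.6] T [ 0.212  1.025 -0.018] w 43.2 p [ 515.1 -138.2  204.5] q6 -0.18 t 8.5
F [-5.2  2.7 14.3] T [ 0.256  1.171 -0.026] w 43.3 p [ 515.1 -138.2  203.9] q6 -0.18 t 8.7
```

```bash

python3 -m inch '[[[0,0,1],[0,0,0],-0.3],[[0,0,0],[0,0,0],-0.3]]' >/dev/null; python3 st.py
python3 -m inch '[[[0,0,1],[0,0,0],-0.3],[[0,0,0],[0,0,0],-0.3]]' >/dev/null; python3 st.py
```

```text
F [-6.4  2.4 19.9] T [0.362 1.454 0.023] w 43.4 p [ 515.1 -138.2  203.9] q6 -0.18 t 8.9
F [-7.1  3.  24.2] T [0.48  1.633 0.006] w 43.7 p [ 515.1 -138.2  203.7] q6 -0.18 t 9.1
```

```bash

python3 -m inch '[[[0,0,-1.2],[0,0,0],-0.3],[[0,0,0],[0,0,0],-0.3]]' >/dev/null; python3 st.py
python3 -m inch '[[[0,0,0],[0,0,-0.05],-0.3],[[0,0,0],[0,0,-0.05],-0.3]]' >/dev/null; python3 st.py
python3 -m inch '[[[0,0,0],[0,0,0],-0.3],[[0,0,0],[0,0,0],-0.3]]' >/dev/null; python3 st.py
```

```text
F [-6.3  2.4 17. ] T [0.261 1.289 0.026] w 43.6 p [ 515.1 -138.2  203.7] q6 -0.18 t 9.3
F [-3.2  1.7 16.2] T [ 0.31   0.909 -0.151] w 43.4 p [ 515.9 -138.3  203.8] q6 -0.28 t 9.5
F [-5.5  2.8 16. ] T [0.363 1.031 0.044] w 43.7 p [ 515.9 -138.3  203.7] q6 -0.28 t 9.7
```

```bash

python3 -m inch '[[[0,0,0.3],[0,0,-0.05],-0.3],[[0,0,0],[0,0,-0.05],-0.3],[[0,0,0],[0,0,-0.05],-0.3]]' >/dev/null; python3 st.py
python3 -m inch '[[[0,0,0],[0,0,-0.05],-0.3],[[0,0,0],[0,0,-0.05],-0.3],[[0,0,0],[0,0,-0.05],-0.3]]' >/dev/null; python3 st.py
python3 - <<'E'
from plant import get_image
import cv2
cv2.imwrite("pics/wrist_d.png",get_image("wrist")["img"][180:400,:,::-1]); cv2.imwrite("pics/scene_d.png",cv2.resize(get_image("scene")["img"][200:350,200:400,::-1],None,fx=4,fy=4))
E
```

```text
F [-2.7  2.4 16.3] T [ 0.422  0.749 -0.09 ] w 43.5 p [ 516.7 -138.3  203.8] q6 -0.43 t 10.0
F [-3.3  2.9 16. ] T [ 0.492  0.618 -0.086] w 43.2 p [ 517.  -138.3  203.8] q6 -0.58 t 10.3
```

View pics/wrist_d.png

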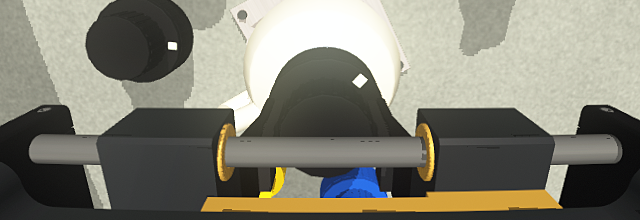

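View pics/scene_d.png

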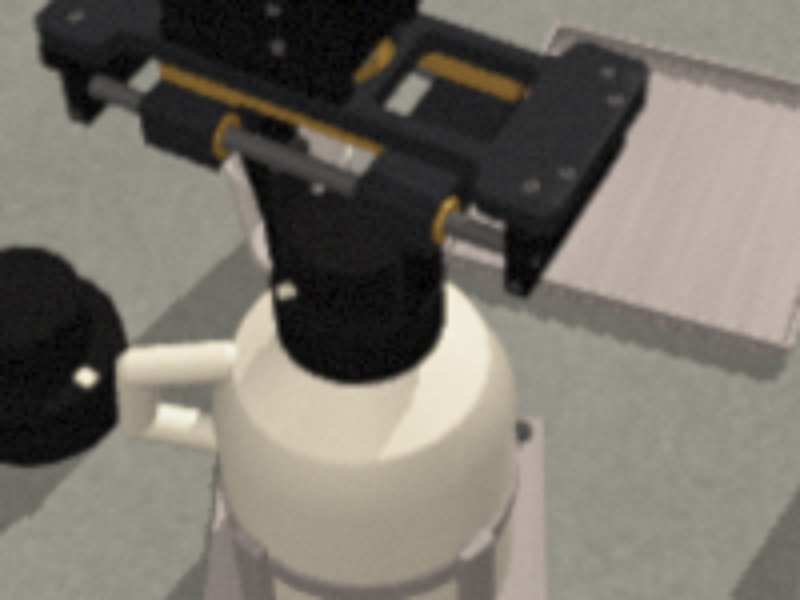

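```bash

python3 -m inch '[[[0,0,0.3],[0,0,-0.05],-0.3],[[0,0,0],[0,0,-0.05],-0.3],[[0,0,0],[0,0,-0.05],-0.3]]' >/dev/null; python3 st.py
python3 -m inch '[[[0,0,0],[0,0,-0.05],-0.3],[[0,0,0],[0,0,-0.05],-0.3]]' >/dev/null; python3 st.py
```

```text
F [-3.8  3.4 18.5] T [ 0.588  0.739 -0.143] w 43.5 p [ 517.1 -138.1  203.8] q6 -0.73 t 10.7
F [-3.2  3.7 18.7] T [ 0.572  0.693 -0.112] w 43.5 p [ 517.1 -138.1  203.7] q6 -0.83 t 10.9
```

```bash

python3 -m inch '[[[0,0,0],[0,0,-0.04],-0.3]]' >/dev/null; python3 st.py
python3 -m inch '[[[0,0,0],[0,0,-0.04],-0.3]]' >/dev/null; python3 st.py
python3 -m inch '[[[0,0,0],[0,0,-0.04],-0.3]]' >/dev/null; python3 st.py
```

```text
F [-2.6  3.7 16.9] T [ 0.524  0.716 -0.202] w 43.2 p [ 517.1 -138.1  203.8] q6 -0.87 t 11.0
F [-3.7  4.7 18.7] T [ 0.571  0.679 -0.162] w 43.3 p [ 517.1 -138.1  203.7] q6 -0.91 t 11.1
F [-2.8  3.8 18.1] T [ 0.56   0.706 -0.219] w 43.5 p [ 517.1 -138.1  203.8] q6 -0.95 t 11.2
```

```bash

python3 -m inch '[[[0,0,0],[0,0,-0.03],-0.3]]' >/dev/null; python3 st.py
python3 -m inch '[[[0,0,0],[0,0,-0.03],-0.3]]' >/dev/null; python3 st.py
```

```text
F [-4.4  3.5 18.2] T [ 0.534  0.729 -0.232] w 43.0 p [ 517.1 -138.1  203.8] q6 -0.98 t 11.3
F [-3.2  4.1 17.7] T [ 0.529  0.63  -0.146] w 43.6 p [ 517.1 -138.2  203.8] q6 -1.01 t 11.4
```

```bash

python3 -m inch '[[[0,0,0],[0,0,-0.03],-0.3]]' >/dev/null; python3 st.py
python3 -m inch '[[[0,0,0],[0,0,-0.03],-0.3]]' >/dev/null; python3 st.py
```

```text
F [-3.5  4.4 18.3] T [ 0.508  0.681 -0.168] w 43.9 p [ 517.1 -138.2  203.8] q6 -1.04 t 11.5
F [-2.9  4.5 18.8] T [ 0.499  0.662 -0.164] w 43.2 p [ 517.1 -138.2  203.8] q6 -1.07 t 11.6
```

Still only friction torque at about 51°; continuing in small turns.

```bash

python3 -m inch '[[[0,0,0],[0,0,-0.03],-0.3]]' >/dev/null; python3 st.py
python3 -m inch '[[[0,0,0],[0,0,-0.03],-0.3]]' >/dev/null; python3 st.py
python3 -m inch '[[[0,0,0],[0,0,-0.03],-0.3]]' >/dev/null; python3 st.py
```

```text
F [-2.5  3.7 17.9] T [ 0.525  0.646 -0.162] w 43.6 p [ 517.2 -138.2  203.7] q6 -1.1 t 11.7
F [-4.   3.  17.6] T [ 0.521  0.676 -0.137] w 43.3 p [ 517.2 -138.2  203.8] q6 -1.13 t 11.8
F [-4.7  3.4 18.2] T [ 0.55   0.626 -0.144] w 43.3 p [ 517.2 -138.3  203.7] q6 -1.16 t 11.9
```

```bash

python3 -m inch '[[[0,0,0],[0,0,-0.03],-0.3]]' >/dev/null; python3 st.py
python3 -m inch '[[[0,0,0],[0,0,-0.03],-0.3]]' >/dev/null; python3 st.py
```

```text
F [-2.9  3.1 18. ] T [ 0.568  0.619 -0.175] w 43.1 p [ 517.2 -138.2  203.7] q6 -1.19 t 12.0
F [-2.6  3.7 17.3] T [ 0.465  0.661 -0.141] w 43.6 p [ 517.2 -138.3  203.8] q6 -1.22 t 12.1
```

```bash

python3 -m inch '[[[0,0,0],[0,0,-0.03],-0.3]]' >/dev/null; python3 st.py
python3 -m inch '[[[0,0,0],[0,0,-0.03],-0.3]]' >/dev/null; python3 st.py
```

```text
F [-3.1  3.8 17.5] T [ 0.542  0.606 -0.145] w 43.4 p [ 517.2 -138.3  203.7] q6 -1.25 t 12.2
F [-2.7  4.6 17.5] T [ 0.479  0.603 -0.138] w 43.6 p [ 517.2 -138.4  203.7] q6 -1.28 t 12.3
```

```bash

python3 -m inch '[[[0,0,0],[0,0,-0.03],-0.3]]' >/dev/null; python3 st.py
python3 -m inch '[[[0,0,0],[0,0,-0.03],-0.3]]' >/dev/null; python3 st.py
```

```text
F [-2.9  2.9 17.6] T [ 0.507  0.598 -0.124] w 43.3 p [ 517.2 -138.4  203.7] q6 -1.31 t 12.4
F [-1.1  4.1 16.9] T [ 0.508  0.688 -0.196] w 43.5 p [ 517.2 -138.4  203.7] q6 -1.34 t 12.5
```

```bash
python3 - <<'E'
from plant import get_image
import cv2
cv2.imwrite("pics/wrist_e.png",get_image("wrist")["img"][180:400,:,::-1])
E
```

```text
(no output)
```

View pics/wrist_e.png

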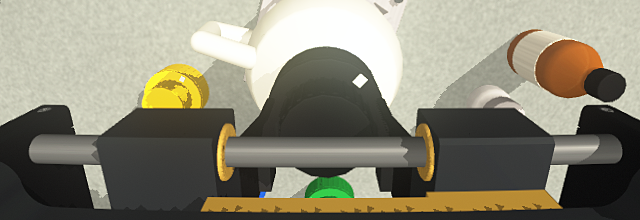

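The index mark at (360,80) has stayed fixed relative to the jaws, so the cap is turning with the tool (about 66° so far).

```bash

python3 -m inch '[[[0,0,0],[0,0,-0.03],-0.3]]' >/dev/null; python3 st.py
python3 -m inch '[[[0,0,0],[0,0,-0.03],-0.3]]' >/dev/null; python3 st.py
```

```text
F [-2.5  2.9 18.3] T [ 0.507  0.681 -0.159] w 43.7 p [ 517.2 -138.4  203.7] q6 -1.37 t 12.65
F [-2.8  3.2 17.1] T [ 0.511  0.583 -0.135] w 43.6 p [ 517.2 -138.4  203.7] q6 -1.4 t 12.75
```

```bash

python3 -m inch '[[[0,0,0],[0,0,-0.03],-0.3]]' >/dev/null; python3 st.py
python3 -m inch '[[[0,0,0],[0,0,-0.03],-0.3]]' >/dev/null; python3 st.py
```

```text
F [-3.2  2.6 17.2] T [ 0.477  0.577 -0.142] w 43.4 p [ 517.2 -138.5  203.7] q6 -1.43 t 12.85
F [-2.7  2.8 17. ] T [ 0.49   0.58  -0.135] w 43.7 p [ 517.3 -138.5  203.7] q6 -1.46 t 12.95
```

```bash

python3 -m inch '[[[0,0,0],[0,0,-0.03],-0.3]]' >/dev/null; python3 st.py
python3 -m inch '[[[0,0,0],[0,0,-0.03],-0.3]]' >/dev/null; python3 st.py
```

```text
F [-3.1  3.1 17. ] T [ 0.472  0.607 -0.201] w 43.5 p [ 517.3 -138.5  203.7] q6 -1.49 t 13.05
F [-3.4  1.9 17.5] T [ 0.278  0.74  -0.214] w 43.6 p [ 517.2 -138.6  203.7] q6 -1.52 t 13.15
```

```bash

python3 -m inch '[[[0,0,0],[0,0,-0.015],-0.3]]' >/dev/null; python3 st.py
python3 -m inch '[[[0,0,0],[0,0,-0.0],-0.3]]' >/dev/null; python3 st.py
```

```text
F [-3.9  1.7 17.9] T [ 0.247  0.798 -0.273] w 43.3 p [ 517.1 -138.8  203.7] q6 -1.54 t 13.25
F [-3.   2.1 18.6] T [ 0.28   0.721 -0.196] w 43.4 p [ 517.  -138.8  203.7] q6 -1.54 t 13.35
```

```bash

python3 -m inch '[[[0,0,0],[0,0,-0.015],-0.3]]' >/dev/null; python3 st.py
python3 -m inch '[[[0,0,0],[0,0,-0.0],-0.3]]' >/dev/null; python3 st.py
python3 - <<'E'
from plant import get_image
import cv2
cv2.imwrite("pics/wrist_f.png",get_image("wrist")["img"][180:400,:,::-1])
E
```

```text
F [-3.5  0.7 18.1] T [ 0.175  0.87  -0.284] w 43.7 p [ 516.9 -138.9  203.8] q6 -1.55 t 13.45
F [-4.8  1.6 17.9] T [ 0.29   0.808 -0.266] w 43.3 p [ 516.9 -138.9  203.8] q6 -1.55 t 13.55
```

View pics/wrist_f.png

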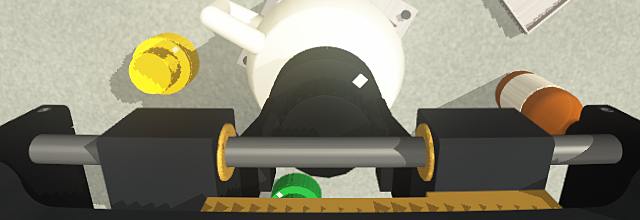

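Torque now stays at 0.27 N m when stationary (it relaxed to near zero before), so the stop is reached at about 78°. Now the lift, watching force.

```bash

python3 -m inch '[[[0,0,-2.5],[0,0,0],-0.3],[[0,0,-2.5],[0,0,0],-0.3],[[0,0,-2],[0,0,0],-0.3]]' >/dev/null; python3 st.py
python3 -m inch '[[[0,0,-2],[0,0,0],-0.3],[[0,0,-2],[0,0,0],-0.3]]' >/dev/null; python3 st.py
python3 -m inch '[[[0,0,-2],[0,0,0],-0.3]]' >/dev/null; python3 st.py
```

```text
F [-1.6  0.   5.4] T [-0.058  0.278 -0.143] w 43.6 p [ 516.7 -139.   208.9] q6 -1.55 t 13.9
F [ 1.8 -1.9  4.5] T [-0.231 -0.156 -0.092] w 43.6 p [ 516.5 -139.   212.4] q6 -1.55 t 14.1
F [ 0.1  0.1 -0.6] T [-0.023 -0.003  0.017] w 43.8 p [ 515.4 -138.6  213.7] q6 -1.55 t 14.2
```

```bash

python3 -m inch '[[[0,0,-3],[0,0,0],-0.3],[[0,0,-5],[0,0,0],-0.3],[[0,0,-5],[0,0,0],-0.3]]' >/dev/null; python3 st.py
python3 -m inch '[[[0,0,-12],[0,0,0],-0.3],[[0,0,-15],[0,0,0],-0.3],[[0,0,-12],[0,0,0],-0.3],[[0,0,0],[0,0,0],-0.3]]' >/dev/null; python3 st.py
python3 - <<'E'
from plant import get_image,manip
import cv2
print(manip.get_state()["orientation"])
cv2.imwrite("pics/scene_g.png",cv2.resize(get_image("scene")["img"][150:400,150:450,::-1],None,fx=2.4,fy=2.4))
E
```

```text
F [-0.9 -0.1 -0.5] T [-0.006  0.005 -0.034] w 43.4 p [ 513.2 -137.5  225.8] q6 -1.55 t 14.5
F [ 0.4  0.4 -0.5] T [-0.024 -0.02  -0.017] w 43.3 p [ 515.1 -138.5  267.5] q6 -1.55 t 14.9
[ 2.22795357e-03  2.43338382e-01  9.69938705e-01 -6.13581834e-04]
```

View pics/scene_g.png

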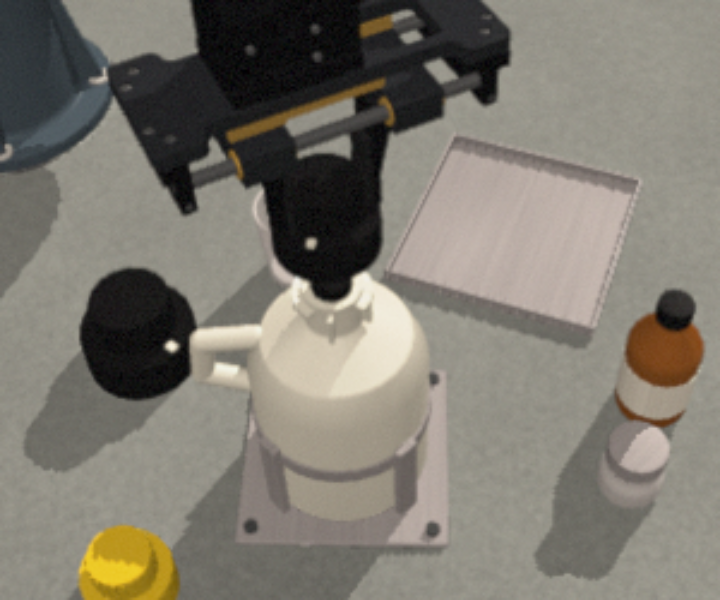

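The cap is off: the scene picture shows it upright in the jaws at (325,215), with the neck bare at (333,300). Next, over to the tray.

```bash

python3 -m inch '[[[8,15,0],[0,0,0],-0.3],[[16,30,0],[0,0,0],-0.3],[[20,35,0],[0,0,0],-0.3],[[20,35,0],[0,0,0],-0.3],[[20,35,0],[0,0,0],-0.3]]' && python3 -m inch '[[[20,35,0],[0,0,0],-0.3],[[16,30,0],[0,0,0],-0.3],[[9,15,0],[0,0,0],-0.3],[[0,0,0],[0,0,0],-0.3],[[0,0,0],[0,0,0],-0.3]]'; python3 st.py
```

```text
clock: 15.45
eef_pos: [509.3, 36.6, 264.3]
orientation: [-0.001, 0.244, 0.97, 0.0]
force: [0.6, 0.4, -0.2]
width: 43.5
clock: 15.95
eef_pos: [507.8, 126.5, 264.5]
orientation: [-0.001, 0.243, 0.97, -0.0]
force: [0.0, -0.9, -0.8]
width: 43.9
F [ 0.  -0.9 -0.8] T [-0.051 -0.04  -0.033] w 43.9 p [507.8 126.5 264.5] q6 -1.05 t 15.95
```

```bash

python3 -m inch '[[[0,0,20],[0,0,0],-0.3],[[0,0,40],[0,0,0],-0.3],[[0,0,45],[0,0,0],-0.3],[[0,0,45],[0,0,0],-0.3],[[0,0,35],[0,0,0],-0.3]]' && python3 -m inch '[[[0,0,20],[0,0,0],-0.3],[[0,0,10],[0,0,0],-0.3],[[0,0,5],[0,0,0],-0.3],[[0,0,0],[0,0,0],-0.3],[[0,0,0],[0,0,0],-0.3]]'; python3 st.py; python3 - <<'E'
from plant import get_image
import cv2
cv2.imwrite("pics/scene_h.png",cv2.resize(get_image("scene")["img"][130:330,250:470,::-1],None,fx=3,fy=3))
E
```

```text
clock: 16.45
eef_pos: [507.8, 124.6, 77.9]
orientation: [-0.001, 0.244, 0.97, -0.0]
force: [0.7, 0.2, -0.8]
width: 43.2
clock: 16.95
eef_pos: [509.8, 125.7, 46.2]
orientation: [0.001, 0.244, 0.97, 0.0]
force: [-0.1, -0.2, -0.5]
width: 43.3
F [-0.1 -0.2 -0.5] T [-0.033 -0.02   0.022] w 43.3 p [509.8 125.7  46.2] q6 -1.05 t 16.95
```

View pics/scene_h.png

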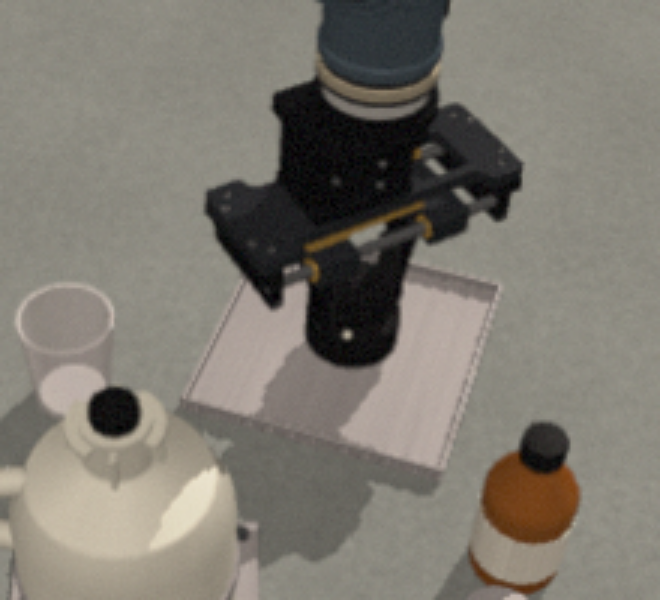

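The cap is upright over the tray centre; its bottom should be about 16 mm above the floor. Lowering until contact.

```bash

python3 -m inch '[[[0,0,5],[0,0,0],-0.3],[[0,0,4],[0,0,0],-0.3],[[0,0,2],[0,0,0],-0.3],[[0,0,0],[0,0,0],-0.3]]'>/dev/null; python3 st.py
python3 -m inch '[[[0,0,1.5],[0,0,0],-0.3],[[0,0,0],[0,0,0],-0.3]]'>/dev/null; python3 st.py
python3 -m inch '[[[0,0,1.5],[0,0,0],-0.3],[[0,0,0],[0,0,0],-0.3]]'>/dev/null; python3 st.py
```

```text
F [ 0.3 -0.3 -0.7] T [-0.049  0.003 -0.029] w 43.6 p [508.5 125.9  33.8] q6 -1.05 t 17.4
F [-0.2 -0.6 -0.6] T [ 0.058  0.046 -0.002] w 43.6 p [508.8 125.8  32.5] q6 -1.05 t 17.6
F [-0.3 -0.2  2.1] T [-0.01  -0.01   0.028] w 43.5 p [509.  125.8  31.3] q6 -1.05 t 17.8
```

Contact at TCP z 31.3. Releasing gently.

```bash

python3 -m inch '[[[0,0,0],[0,0,0],0.05],[[0,0,0],[0,0,0],0.15],[[0,0,0],[0,0,0],0.3],[[0,0,0],[0,0,0],0.6],[[0,0,0],[0,0,0],0.8]]'>/dev/null; python3 st.py
python3 -m inch '[[[0,0,0],[0,0,0],0.9],[[0,0,0],[0,0,0],0.9],[[0,0,-3],[0,0,0],0.9],[[0,0,-5],[0,0,0],0.9],[[0,0,-10],[0,0,0],0.9]]'>/dev/null; python3 st.py
python3 -m inch '[[[0,0,-30],[0,0,0],0.9],[[0,0,-45],[0,0,0],0.9],[[0,0,-45],[0,0,0],0.9],[[0,0,-45],[0,0,0],0.9],[[0,0,-30],[0,0,0],0.9]]'>/dev/null; python3 st.py
python3 look.py k 28.5
python3 - <<'E'
from plant import get_image
import cv2
cv2.imwrite("pics/scene_k.png",get_image("scene")["img"][:,:,::-1])
E
```

```text
F [ 0.  -1.5  0.7] T [ 0.026 -0.015  0.121] w 64.8 p [508.9 125.8  31.1] q6 -1.05 t 18.3
F [ 0.3 -0.1 -0.3] T [0.031 0.013 0.009] w 82.3 p [508.4 125.8  49.3] q6 -1.05 t 18.8
F [ 0.7 -0.2 -0.6] T [-0.076 -0.076  0.015] w 82.4 p [509.7 125.9 248.5] q6 -1.05 t 19.3
wrist 0.69 [  2. 152. 101. 231.] [ 316.7 -149.3] [  3.1   2.4 -18.8 -21.5]
wrist 0.66 [301. 185. 350. 244.] [511.3 125.5] [-2.9  0.9  3.  -0.9]
wrist 0.18 [263. 366. 301. 394.] [704.7 -44.4] [-2.8 -2.7  6.4 26.1]
top 0.94 [421. 263. 462. 296.] [ 455.6 -305.4] [ 0.4 -2.  -0.4  1.9]
top 0.92 [329. 327. 382. 386.] [ 313.5 -157.5] [10.5 15.9 -4.1 -2.7]
top 0.87 [426. 189. 480. 237.] [ 575.6 -333.5] [ 9.4  4.7 -4.  -5.3]
top 0.86 [400. 135. 437. 172.] [ 684.  -267.8] [-0.5 -0.6  0.5  0.6]
[508.7 125.9 245.3] [1.000e-03 2.434e-01 9.699e-01 3.000e-04] [ 0.03  0.36  1.66 -0.    1.12 -1.05] [-0.3  0.4 -0.3] [-0.074  0.028 -0.02 ] 82.85580926871842
```

View pics/scene_k.png

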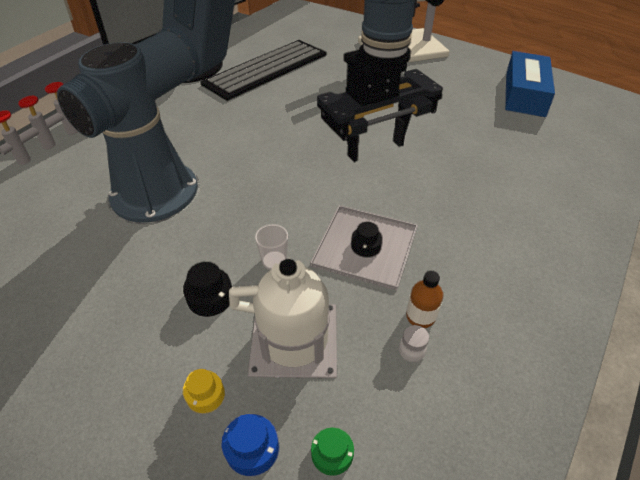

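View pics/wrist_k.png

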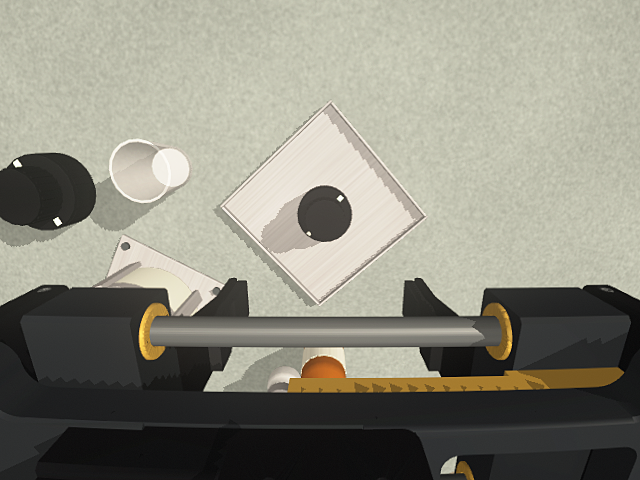

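The scene picture shows the cap standing upright in the tray at (367,239) and the jug neck bare at (288,267). The beaker (272,243), amber bottle (427,300) and jar (414,344) are where they were, and the gripper is clear at about z 245. Handing in.

```bash
python3 -c "
from plant import workorder; print(workorder.hand_in())"; python3 st.py
```

```text
the job is handed in; nothing more can be done
None
the job is handed in; nothing more can be done
```

The jug is open, and its cap stands upright near the centre of the steel tray. I handed the job in at about 19.4 s on the robot's clock.

- **Push:** I pressed the black cap (the smaller of the two black ones) down about 8 mm until the force rose sharply. The push briefly reached about 24 N there, above the suggested 17–20 N but under the 35 N limit. I then backed off and turned it at about 16–19 N.
- **Turn:** I turned it about 78° anticlockwise until it reached the stop. The highest wrench reading was about 0.28 N m. The cap's index mark stayed fixed relative to the jaws, so it turned without slipping.
- **Lift and placing:** The cap came off freely, with only its own weight on the wrist. I set it down in the tray with about 2 N of contact force and released it.

In the last pictures the cap is upright at about (511, 126) mm, against a tray centre of about (510, 125) mm. The neck is bare, the gripper is well clear, and the beaker, bottle and jar look unmoved by eye; I did not measure them again.

- **Side force:** There was a side force of about 3–7 N while gripping and pushing. I re-centred the grip but could not remove it completely.
- **Position estimates:** The first camera estimates of the cap's position differed by up to about 5 mm. The final grip position was set by feel.
- **Missed detection:** The top camera's network did not report the cap in the tray in the last check, so the position above comes from the wrist camera. The scene picture, viewed by eye, also shows it there.

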